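# Slide the top cover off the stack onto the counting scale

### The job

Slide the top white cover plate sideways off the stack in the blue magazine, straight across onto the steel pan of the counting scale beside it, without lifting it and pressing on it with the fingers no harder than it needs. Push it up until its leading edge lies flush along the scale's blue stop rail, then let go and leave it lying flat on the pan. Leave the other covers in the stack, and the loose fittings around, where they are.

Things in the scene. Friction and masses are not known exactly. Their poses are not given: they have to be found in the camera images.
- magazine: Fixed blue magazine holding four stacked covers. Origin: on the table under the stack's centre. +y points out of its open side to the scale: the sliding direction. Floor 36 mm up, ends at y=+51 mm. Back wall (inner face y=-53 mm) and two side cheeks (inner faces x=+-59 mm, y=-55 to +5 mm) rise to 70 mm, 2 mm above the stack's top, so covers cannot be pushed from behind.
- cover_top: White top cover: smooth painted steel plate, 110 (x) x 100 (y) x 8 mm, 0.55 to 0.8 kg, too wide to grasp. Origin: centre of its underside, 60 mm above the table at first (top face 68 mm); axes along the magazine's within 1 degree. Covers slide on each other and the pan with friction 0.13 to 0.19, fingertips on them about 0.4: a press of 8 to 13 N drags it, under 6 N may slip, over 20 N marks it.
- cover_2: Second cover from the top, black, same size; origin at the centre of its underside. It must stay in the stack.
- cover_3: Third cover, white, same size and origin. It must stay.
- cover_4: Bottom cover, black, same size and origin. It must stay.
- scale: Fixed grey counting scale. Origin: under its pan's centre, 0 to 5.5 mm above the table (levelling feet). Steel pan 160 (x) x 125 mm (y), top 52 mm above the origin, so 2.5 to 8 mm below the top cover's underside. Edge y=-62.5 mm faces the stack across an 8 to 20 mm gap; stands up to 3 degrees askew, 12 mm sideways. Console at x=+85 to +155 mm, up to 70 mm high.
- stop_mid (a point): Middle of the face of the scale's blue stop rail, at pan level: scale frame (0, 62.5, 52) mm. The rail runs 160 mm along the scale's x at the pan's far side (+y), 10 mm thick, 22 mm above the pan. With the cover flush against it, the cover's origin is 50 mm from it in the scale's -y (scale frame y=12.5, z=52 mm).
- tee: Loose white pipe tee with a black socket, standing upright, 58 mm wide, 75 mm high. Origin: centre of its foot. A bystander.
- collar: Loose black plastic pipe collar, 72 mm wide, 35 mm high. Origin: centre of its underside. A bystander.
- endcap: Loose cream plastic end cap, 62 mm wide, 32 mm high. Origin: centre of its underside. A bystander.

How it is judged:
On the way:
1. the top cover is slid across, bridging from the stack to the pan (contact force between cover_top and cover_2 above 0.03 N and contact force between cover_top and scale above 0.03 N), for 0.1 s.
At the end, for the whole second after the job is handed in: Top cover flat and still on the pan, within 25 mm of its middle along the rail, leading edge against the stop rail (gap under 3 mm, square within 2 degrees); other covers within 6 mm and loose fittings within 20 mm of where they began (y of cover_top in the frame of scale between 0.0095 and 0.0145 m and x of cover_top in the frame of scale between -0.025 and 0.025 m and z of cover_top in the frame of scale between 0.049 and 0.055 m and angle between the x axis of cover_top and the x axis of scale, either way round below 0.035 rad and angle between cover_top's own z axis and vertical below 0.04 rad and linear speed of cover_top below 0.01 m/s and distance of each of cover_2, cover_3, cover_4 from where it was at the start of the episode below 0.006 m and distance of each of tee, collar, endcap from where it was at the start of the episode below 0.02 m); the robot touches nothing.
It fails at once if the fingers press the top cover with more than 20 N (contact force between the fingers and cover_top above 20 N).
It fails at once if the top cover is lifted (its origin more than 8 mm above where it began) or tipped by more than 0.2 rad (z of cover_top in the frame of magazine above 0.068 m or angle between cover_top's own z axis and vertical above 0.2 rad).
It fails at once if another cover of the stack is dragged more than 6 mm (distance of any of cover_2, cover_3, cover_4 from where it was at the start of the episode above 0.006 m).
It fails at once if a loose fitting nearby is shifted by more than 20 mm (distance of any of tee, collar, endcap from where it was at the start of the episode above 0.02 m).
It also fails if it takes over 61 s, if anything falls off the work surface, if the arm or the gripper's body presses on something with over 40 N, if the wrist force passes 120 N, or if a joint passes its speed limit or range.

### The arm

A 6-joint arm with a two-finger parallel gripper is mounted at the origin on the work surface. World frame = base frame: x ahead of the robot, y to its left, z up, the work surface at z = 0. Lengths are in m, angles in rad, forces in N, time in s.
With the tool pointing down it reaches from about 0.4 to 0.825 m from the base axis. Payload 7 kg.
Tool frame: the origin (TCP) lies at the centre of the arm's flange, where the gripper is bolted on; the fingertips stand 178 mm ahead of it and the grasp point (between the pads) lies arm.tcp_to_grasp ahead of it (arm.tcp_to_grasp is the distance from the TCP to the grasp point, in m); z points along the fingers, y is the direction in which the jaws open and shut (so a half turn about z gives the same grasp; the last joint's range is limited). The gripper opens to 88 mm and grips with 3 to 60 N. Pads are 19 mm wide; open, the fingers measure 130 mm over their backs; the gripper's body (78 mm by 193 mm) begins 47 mm behind the grasp point.
Start: joints at [-0.889, 0.359, 0.012, 0, -1.224, -0.288], TCP at [0.259, -0.623, 0.405] pointing down, gripper open.
Joint ranges: [-3.07, 3.07], [-1.43, 2.12], [-1.02, 1.25], [-3.03, 1.67], [-3.05, -0], [-3.03, 3.03]. Speed limits (rad/s): [2.39, 2.39, 3.01, 3.14, 3.14, 3.14].

### API

Orientations are given as [roll, pitch, yaw] about the fixed x, y, z axes, in that order (R = Rz(yaw) Ry(pitch) Rx(roll)).
In Python, from station import arm gives the robot as it stands.
- The arm moves only by the tool move_arm, never from a script. Its argument "deltas" is a list of rows, each a list of 6 numbers: the shift along the world's x, y, z in mm, then the turn, a rotation vector about the world's x, y, z in degrees. In form: [[tx, ty, tz, ax, ay, az], ...]. A call has exactly 5 rows; each row shifts and turns the commanded pose from where the row before left it; what a row does not reach is not made up. A row lasts 1/12 s, in which the tool goes at most 41.7 mm and 7.16 degrees, less where a joint would pass 70% of its speed; a pose out of reach is approached as far as the arm can. A call with a gripper value outside its range is refused whole. "claw" is the closure in counts, from 0 (fully open) to 255 (shut), set as the call begins (left out, the last holds). The fingers move at their own pace and stop on an object; "squeeze" is the grip in N (left out, the last holds). Time passes only in rows, so rows that do not move let the fingers close, or fill a call up. It gives the time, the measured TCP pose, the force and the opening at its end, in the units of the state.
- arm.get_state(): the state, without advancing time (a new reading comes with each control period).
- arm.grab_frame(name): name is "scene" or "top"; returns the picture (400x640x3 uint8, red, green, blue); there is no depth.
- arm.calibration(name): a dict with "intrinsics" (3x3 intrinsics, pixels), "k1" (the pictures are not rectified: a ray, as slopes to the right and down, at radius r is drawn at 1 + k1 r^2 times it, then the intrinsics apply), "T" (4x4, takes a point from camera to world coordinates). Camera axes: x right, y up, looking along -z (the intrinsics and any distortion apply to the point x, -y, -z); pixel columns grow to the right and rows downward; lengths in m; the calibration is good to about 2 mm. A picture is of the moment at which its call begins. calibration takes no time and is no camera call.
- arm.job_done(): hands the job in, once; it reports no verdict.
Trained networks look in the newest picture that a camera, given by its name, has taken for a name from the list of things; names that differ only in an ending like _2 or _b are one class to them, and where a whole thing is asked for, a point or a joint stands for the part that bears it (a point fixed in the world has none). Each returns a list of dicts, best first, with "score" (0 to 1); they miss things now and then, are a little off and sometimes report something else, mostly with a low value. They report only what shows in the picture. A call takes as long as a camera call.
- arm.spot_in(thing, camera): "xy" ([column, row] in pixels, amid what is visible of it).
- arm.masks_of(thing, camera): "pixels" (400x640 bool, what is visible of it) and "xy" ([column, row] in pixels, amid what is visible of it).
- arm.spot_point(thing, camera): "xy" ([column, row] in pixels: a listed point, or the origin of a listed thing).
The state is a dict: "t": time; "q": joint angles; "qd": joint speeds; "joint_efforts": joint torques, N m; "eef_pos": TCP position; "ee_rot": TCP orientation; "force": force on the tool from outside, world axes, zero at the start; "moment": the same for the moment, N m; "width": finger opening in m.
Only numpy, scipy, OpenCV 4.12 (cv2) and the standard library are available. Lean on these libraries where they do the work, as an engineer would, in place of code of your own. Each camera call takes 0.05 s, during which the arm holds its last target. There are 200 camera calls.

## Working session

There is one attempt and no reset: what is moved stays moved. The work goes in short steps, Python scripts to look and compute and a tool call to move; the robot and the scene stay as the last step left them, time stands still between calls to the robot, and variables do not carry over. Pictures are saved under pics/ and viewed, about 8 in all and at most 12, crops included, and the job is handed in when it is done.

Besides the shell and the picture viewer there is one more tool, called after ">>>" as name(argument=value, ...) on one line, values as JSON. move_arm: Moves the arm, as the interface text tells. Its arguments: {"type":"object","properties":{"deltas":{"type":"array","items":{"type":"array","items":{"type":"number"}}},"claw":{"type":"number"},"squeeze":{"type":"number"}},"required":["deltas"]}

```bash
mkdir -p pics
cat > h.py <<'E'
import numpy as np, cv2
from station import arm
def ray(cam,px):
    c=arm.calibration(cam);K=np.array(c["intrinsics"]);T=np.array(c["T"])
    d=np.linalg.solve(K,[px[0],px[1],1.]);d=d[:2]/d[2];u=d.copy()
    for _ in range(30): u=d/(1+c["k1"]*(u@u))
    return T[:3,3],T[:3,:3]@np.array([u[0],-u[1],-1.])
def onz(cam,px,z):
    o,d=ray(cam,px);return o+d*(z-o[2])/d[2]
def proj(cam,P):
    c=arm.calibration(cam);K=np.array(c["intrinsics"]);T=np.array(c["T"])
    p=T[:3,:3].T@(np.asarray(P)-T[:3,3]);u=np.array([p[0],-p[1]])/-p[2]
    u=u*(1+c["k1"]*(u@u));return (K@[u[0],u[1],1])[:2]
E
python3 - <<'E'
from h import *
np.set_printoptions(precision=4,suppress=True)
for n in("scene","top"):
    f=arm.grab_frame(n);cv2.imwrite(f"pics/{n}0.png",f[:,:,::-1])
    print(n,np.array(arm.calibration(n)["T"]))
print(arm.tcp_to_grasp,arm.get_state())
for n in("scene","top"):
  for t in("cover_top","magazine","scale","stop_mid"):
    print(n,t,[(np.round(r["xy"],1),round(r["score"],2)) for r in arm.spot_point(t,n)[:3]])
E
```

```text
scene [[-0.3263 -0.6982  0.6372  1.0401]
 [ 0.9452 -0.2485  0.2116  0.0415]
 [ 0.0106  0.6713  0.7411  0.5753]
 [ 0.      0.      0.      1.    ]]
top [[ 0.0164  0.9788 -0.2044  0.4403]
 [-0.9999  0.0161 -0.0031 -0.0757]
 [ 0.0002  0.2044  0.9789  0.8219]
 [ 0.      0.      0.      1.    ]]
0.1593 {'t': 0.1, 'q': array([-0.8889,  0.3593,  0.0111, -0.0003, -1.2241, -0.2881]), 'qd': array([-0.    , -0.0024,  0.0037,  0.0005, -0.0004,  0.0015]), 'joint_efforts': array([ -0.0008, -58.4162,  29.3752,   7.0155,   0.0102,  -0.0001]), 'eef_pos': array([ 0.2589, -0.6232,  0.4038]), 'ee_rot': array([ 3.14  , -0.0002, -2.7479]), 'force': array([-0.0757,  0.1326,  0.1078]), 'moment': array([-0.0519,  0.001 ,  0.012 ]), 'width': 0.08775049194182094}
scene cover_top [(array([328.5, 168.1]), 0.86)]
scene magazine [(array([330.4, 190.8]), 0.88)]
scene scale [(array([394.5, 186.4]), 0.58)]
scene stop_mid [(array([438. , 169.2]), 0.74), (array([393.5, 190.3]), 0.46)]
top cover_top [(array([343.7, 242.8]), 0.97)]
top magazine []
top scale [(array([358.5, 318.9]), 0.64), (array([282.1, 267.8]), 0.57), (array([409.9, 199.8]), 0.21)]
top stop_mid [(array([242.5, 276.8]), 0.74)]
```

View pics/top0.png

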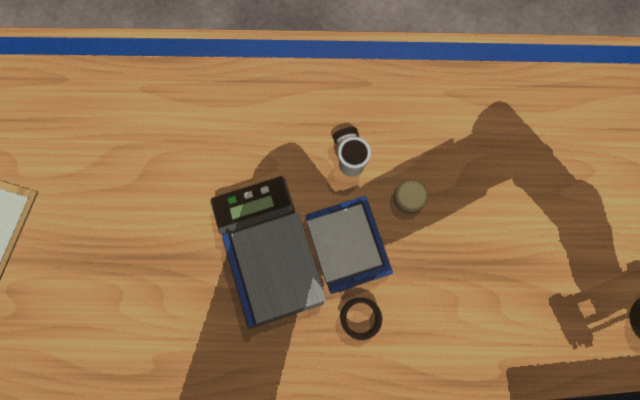

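View pics/scene0.png

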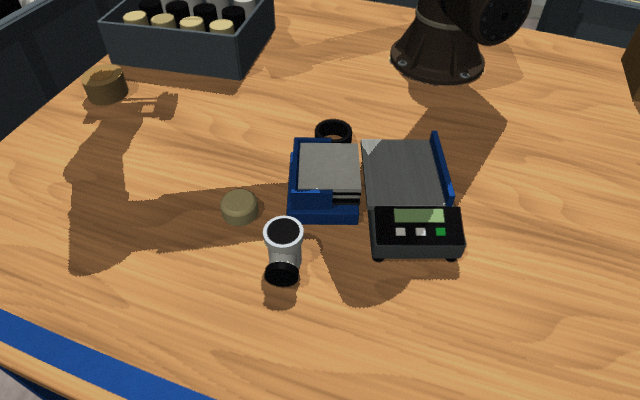

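Run:
```python
from h import *
np.set_printoptions(precision=4,suppress=True)
f=cv2.imread("pics/top0.png")[170:335,205:405]
f=cv2.resize(f,None,fx=3.6,fy=3.6,interpolation=cv2.INTER_CUBIC);f=cv2.convertScaleAbs(f,alpha=1.7)
cv2.imwrite("pics/crop0.png",f)
for cam in("top","scene"):
  arm.grab_frame(cam)
  for t in("cover_top","scale"):
    for r in arm.masks_of(t,cam)[:1]:
      m=r["pixels"].astype(np.uint8);c=max(cv2.findContours(m,0,2)[0],key=cv2.contourArea)
      b=cv2.minAreaRect(c);B=cv2.boxPoints(b);print(cam,t,r["score"],m.sum());print(np.array([np.r_[p,onz(cam,p,.068 if t=="cover_top" else .055)] for p in B]))
```

```text
top cover_top 0.96 3684
[[305.4786 222.2104   0.5599  -0.0465   0.068 ]
 [361.234  203.0445   0.5953  -0.143    0.068 ]
 [382.1581 263.9144   0.4904  -0.1783   0.068 ]
 [326.4026 283.0803   0.4569  -0.0842   0.068 ]]
top scale 0.96 10896
[[207.204  199.1461   0.6005   0.1299   0.055 ]
 [286.7935 174.0126   0.6491  -0.0103   0.055 ]
 [327.6146 303.2796   0.4235  -0.0868   0.055 ]
 [248.0252 328.4131   0.3801   0.0461   0.055 ]]
scene cover_top 0.66 2929
[[297.3754 189.2431   0.5971  -0.1426   0.068 ]
 [300.1508 139.2862   0.4829  -0.1812   0.068 ]
 [362.6246 142.7569   0.4547  -0.0754   0.068 ]
 [359.8492 192.7139   0.5713  -0.048    0.068 ]]
scene scale 0.82 10892
[[358.589  137.6589   0.4285  -0.089    0.055 ]
 [453.8977 127.5781   0.3383   0.072    0.055 ]
 [467.8546 259.5346   0.6328   0.1303   0.055 ]
 [372.5459 269.6154   0.6939   0.0055   0.055 ]]
```

View pics/crop0.png

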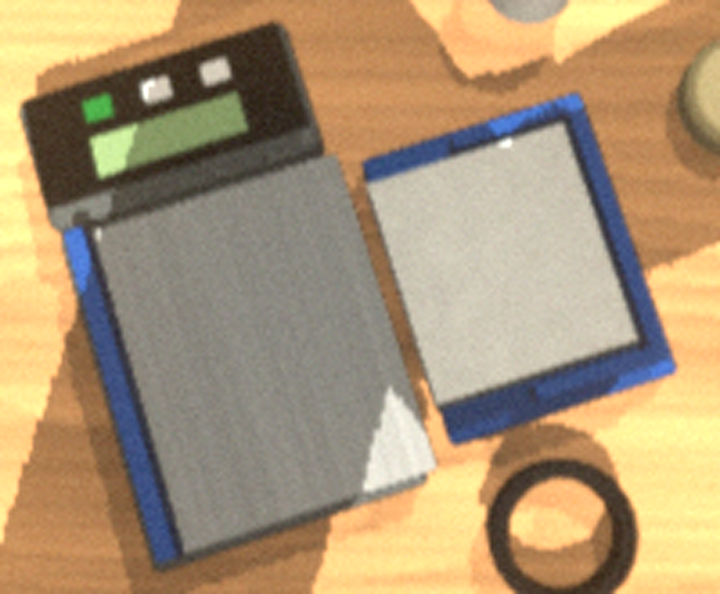

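Run:
```python
from h import *
np.set_printoptions(precision=4,suppress=True)
g=lambda x,y,z:onz("top",(205+(x+.5)/3.6-.5,170+(y+.5)/3.6-.5),z)
C=[g(*p,.068) for p in((371,184),(567,122),(640,340),(442,405))]
print("cover",np.array(C),np.mean(C,0)); 
for i in range(4):
  d=C[(i+1)%4]-C[i];print(np.linalg.norm(d),np.degrees(np.arctan2(d[1],d[0])))
for z in(.052,.0575):
  P=[g(*p,z) for p in((97,232),(335,155),(434,468),(180,553))]
  print("pan",np.array(P))
  for i in range(4):
    d=P[(i+1)%4]-P[i];print(np.linalg.norm(d),np.degrees(np.arctan2(d[1],d[0])))
R=[g(*p,.0765) for p in((67,232),(85,232),(180,553),(157,567))];print("rail",np.array(R))
```

```text
cover [[ 0.5625 -0.0503  0.068 ]
 [ 0.5945 -0.1446  0.068 ]
 [ 0.4901 -0.1788  0.068 ]
 [ 0.4585 -0.0858  0.068 ]] [ 0.5264 -0.1149  0.068 ]
0.09957440157028313 -71.26979499564833
0.10976852899589332 -161.86036046363964
0.09816521912540109 108.82029159956187
0.10991739528833928 18.875066706849438
pan [[ 0.5391  0.0835  0.052 ]
 [ 0.5792 -0.0317  0.052 ]
 [ 0.4294 -0.0827  0.052 ]
 [ 0.3885  0.0359  0.052 ]]
0.12192258263827013 -70.79684211379208
0.1582692847529599 -161.2033566786093
0.1253952746216526 109.06143399057639
0.15802195804425478 17.53678209328492
pan [[ 0.5384  0.0823  0.0575]
 [ 0.5782 -0.032   0.0575]
 [ 0.4295 -0.0826  0.0575]
 [ 0.3888  0.0351  0.0575]]
0.12105156886515049 -70.79684211379211
0.15713861048492359 -161.2033566786093
0.1244994519699653 109.06143399057638
0.15689305067587797 17.536782093284923
rail [[0.5358 0.0926 0.0765]
 [0.5359 0.0841 0.0765]
 [0.3901 0.0323 0.0765]
 [0.3838 0.0424 0.0765]]
```

>>> move_arm(deltas=[[13.6, 24.7, 0, 0, 0, 4.3], [13.6, 24.7, 0, 0, 0, 4.3], [13.6, 24.7, 0, 0, 0, 4.3], [13.6, 24.7, 0, 0, 0, 4.3], [13.6, 24.7, 0, 0, 0, 4.3]], claw=139)

```text
t: 1.22
eef_pos: [0.3273, -0.4987, 0.4047]
ee_rot: [-3.141, -0.0, -2.369]
force: [1.0, 0.3, 0.6]
width: 0.0596
```

>>> move_arm(deltas=[[13.6, 24.7, 0, 0, 0, 4.3], [13.6, 24.7, 0, 0, 0, 4.3], [13.6, 24.7, 0, 0, 0, 4.3], [13.6, 24.7, 0, 0, 0, 4.3], [13.6, 24.7, 0, 0, 0, 4.3]])

```text
t: 1.63
eef_pos: [0.3954, -0.375, 0.4049]
ee_rot: [-3.141, -0.0, -1.994]
force: [1.0, -0.5, 0.4]
width: 0.0401
```

>>> move_arm(deltas=[[13.6, 24.7, 0, 0, 0, 4.3], [13.6, 24.7, 0, 0, 0, 4.3], [13.6, 24.7, 0, 0, 0, 4.3], [13.6, 24.7, 0, 0, 0, 4.3], [13.6, 24.7, 0, 0, 0, 4.3]])

```text
t: 2.05
eef_pos: [0.4634, -0.2515, 0.405]
ee_rot: [-3.141, -0.0, -1.618]
force: [0.6, 0.3, 0.6]
width: 0.0399
```

>>> move_arm(deltas=[[13.6, 24.7, -20, 0, 0, 4.3], [13.6, 24.7, -20, 0, 0, 4.3], [13.6, 24.7, -20, 0, 0, 4.3], [13.6, 24.7, -20, 0, 0, 4.3], [13.6, 24.7, -20, 0, 0, 4.3]])

```text
t: 2.47
eef_pos: [0.5314, -0.128, 0.3042]
ee_rot: [-3.141, -0.0, -1.243]
force: [0.6, 0.4, -0.0]
width: 0.0399
```

>>> move_arm(deltas=[[0, -1, -15, 0, 0, 0], [0, 0, -15, 0, 0, 0], [0, 0, -12, 0, 0, 0], [0, 0, 0, 0, 0, 0], [0, 0, 0, 0, 0, 0]])

```text
t: 2.88
eef_pos: [0.531, -0.1303, 0.2624]
ee_rot: [3.14, 0.0, -1.247]
force: [0.2, 0.2, 0.4]
width: 0.0399
```

Run:
```python
from h import *
a=cv2.resize(arm.grab_frame("scene")[100:280,240:490,::-1],None,fx=3.1,fy=3.1,interpolation=2)
cv2.imwrite("pics/s1.png",cv2.convertScaleAbs(a,alpha=1.5));print(arm.get_state()["force"],arm.get_state()["eef_pos"])
```

```text
[-0.56937573 -0.47448477  0.89348964] [ 0.53127026 -0.13039983  0.26321807]
```

View pics/s1.png

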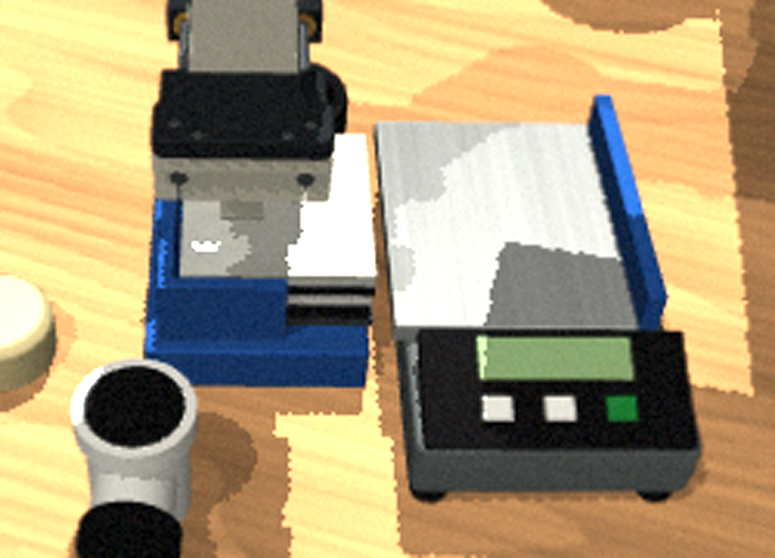

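>>> move_arm(deltas=[[0, 0, -5, 0, 0, 0], [0, 0, -5, 0, 0, 0], [0, 0, -2, 0, 0, 0], [0, 0, 0, 0, 0, 0], [0, 0, 0, 0, 0, 0]])

```text
t: 3.35
eef_pos: [0.5309, -0.1304, 0.2507]
ee_rot: [3.142, -0.0, -1.247]
force: [0.5, -0.1, -0.1]
width: 0.0399
```

>>> move_arm(deltas=[[0, 0, -0.5, 0, 0, 0], [0, 0, -0.5, 0, 0, 0], [0, 0, -0.5, 0, 0, 0], [0, 0, -0.5, 0, 0, 0], [0, 0, 0, 0, 0, 0]])

```text
t: 3.77
eef_pos: [0.5309, -0.1303, 0.2486]
ee_rot: [3.141, 0.0, -1.247]
force: [0.7, 0.8, 0.3]
width: 0.0397
```

>>> move_arm(deltas=[[0, 0, -0.5, 0, 0, 0], [0, 0, -0.5, 0, 0, 0], [0, 0, -0.5, 0, 0, 0], [0, 0, 0, 0, 0, 0], [0, 0, 0, 0, 0, 0]])

```text
t: 4.18
eef_pos: [0.531, -0.1303, 0.2471]
ee_rot: [3.141, 0.0, -1.247]
force: [0.4, -0.1, -0.7]
width: 0.04
```

>>> move_arm(deltas=[[0, 0, -0.25, 0, 0, 0], [0, 0, -0.25, 0, 0, 0], [0, 0, -0.25, 0, 0, 0], [0, 0, 0, 0, 0, 0], [0, 0, 0, 0, 0, 0]])

```text
t: 4.6
eef_pos: [0.531, -0.1303, 0.2464]
ee_rot: [-3.142, -0.0, -1.247]
force: [0.1, -0.6, 0.7]
width: 0.0398
```

>>> move_arm(deltas=[[0, 0, -0.25, 0, 0, 0], [0, 0, -0.25, 0, 0, 0], [0, 0, 0, 0, 0, 0], [0, 0, 0, 0, 0, 0], [0, 0, 0, 0, 0, 0]])

```text
t: 5.02
eef_pos: [0.5311, -0.1303, 0.2464]
ee_rot: [-3.141, -0.0, -1.246]
force: [-2.1, 0.2, 4.8]
width: 0.0398
```

>>> move_arm(deltas=[[0, 0, -0.25, 0, 0, 0], [0, 0, -0.25, 0, 0, 0], [0, 0, 0, 0, 0, 0], [0, 0, 0, 0, 0, 0], [0, 0, 0, 0, 0, 0]])

```text
t: 5.43
eef_pos: [0.5313, -0.1304, 0.2464]
ee_rot: [-3.141, -0.001, -1.246]
force: [-1.0, 0.4, 9.0]
width: 0.0398
```

>>> move_arm(deltas=[[0, 0, -0.2, 0, 0, 0], [-0.3, 0.95, 0, 0, 0, 0], [-0.64, 1.9, 0, 0, 0, 0], [-0.64, 1.9, 0, 0, 0, 0], [-0.64, 1.9, 0, 0, 0, 0]])

```text
t: 5.85
eef_pos: [0.5296, -0.1239, 0.2464]
ee_rot: [-3.139, -0.002, -1.246]
force: [0.7, -1.5, 6.8]
width: 0.04
```

>>> move_arm(deltas=[[-0.64, 1.9, -0.15, 0, 0, 0], [-0.64, 1.9, -0.1, 0, 0, 0], [-0.64, 1.9, 0, 0, 0, 0], [-0.64, 1.9, 0, 0, 0, 0], [-0.64, 1.9, 0, 0, 0, 0]])

```text
t: 6.27
eef_pos: [0.5266, -0.1144, 0.2464]
ee_rot: [-3.139, -0.002, -1.246]
force: [1.6, -2.0, 8.3]
width: 0.0398
```

Run:
```python
from h import *
arm.grab_frame("top")
print([(r["xy"],r["score"]) for r in arm.spot_point("cover_top","top")[:2]])
p=arm.spot_point("cover_top","scene");print([(r["xy"],r["score"]) for r in p[:2]])
a=cv2.resize(arm.grab_frame("scene")[100:280,240:490,::-1],None,fx=3.1,fy=3.1,interpolation=2)
cv2.imwrite("pics/s2.png",cv2.convertScaleAbs(a,alpha=1.5))
for _ in range(3): arm.grab_frame("scene");s=arm.get_state();print(s["force"],s["eef_pos"])
```

```text
[([358.9, 317.8], 0.72), ([333.7, 242.4], 0.56)]
[([327.5, 168.5], 0.59)]
[ 0.60118085 -0.13984751  9.81422618] [ 0.52655111 -0.11418618  0.24638155]
[0.34024247 1.14475447 9.46438317] [ 0.52655818 -0.11419697  0.24640448]
[-0.80979577  0.07210627  9.05335259] [ 0.52653056 -0.11421938  0.24639428]
```

View pics/s2.png

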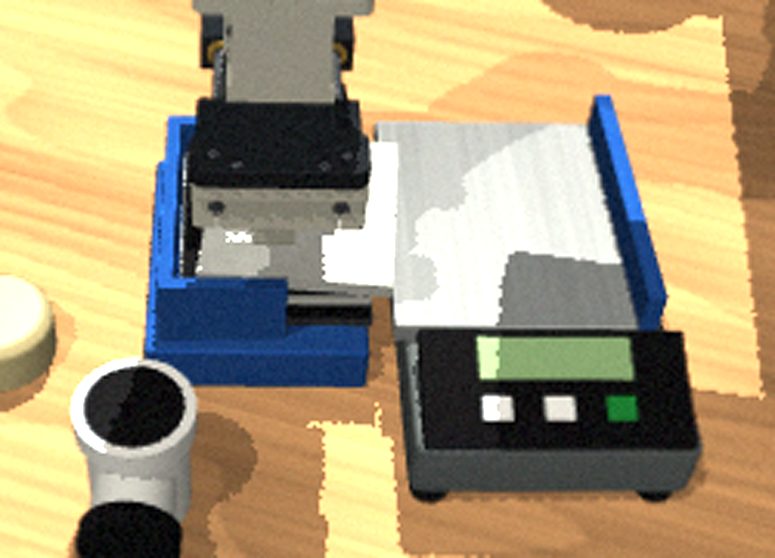

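>>> move_arm(deltas=[[-0.64, 1.9, -0.1, 0, 0, 0], [-0.64, 1.9, 0, 0, 0, 0], [-0.64, 1.9, 0, 0, 0, 0], [-0.64, 1.9, 0, 0, 0, 0], [-0.64, 1.9, 0, 0, 0, 0]])

```text
t: 7.03
eef_pos: [0.5235, -0.1049, 0.2464]
ee_rot: [-3.139, -0.002, -1.246]
force: [0.5, -2.7, 9.4]
width: 0.0398
```

>>> move_arm(deltas=[[-0.64, 1.9, 0, 0, 0, 0], [-0.64, 1.9, 0, 0, 0, 0], [-0.64, 1.9, 0, 0, 0, 0], [-0.64, 1.9, 0, 0, 0, 0], [-0.64, 1.9, 0, 0, 0, 0]])

```text
t: 7.45
eef_pos: [0.5204, -0.0953, 0.2464]
ee_rot: [-3.138, -0.002, -1.246]
force: [1.6, -2.5, 8.1]
width: 0.0402
```

>>> move_arm(deltas=[[-0.64, 1.9, 0, 0, 0, 0], [-0.64, 1.9, 0, 0, 0, 0], [-0.64, 1.9, 0, 0, 0, 0], [-0.64, 1.9, 0, 0, 0, 0], [0, 0, 0, 0, 0, 0]])

```text
t: 7.87
eef_pos: [0.5179, -0.0874, 0.2464]
ee_rot: [-3.138, -0.002, -1.246]
force: [1.0, -0.2, 10.0]
width: 0.0397
```

>>> move_arm(deltas=[[-0.64, 1.9, 0, 0, 0, 0], [-0.64, 1.9, 0, 0, 0, 0], [-0.64, 1.9, 0, 0, 0, 0], [-0.64, 1.9, 0, 0, 0, 0], [-0.32, 0.95, 0, 0, 0, 0]])

```text
t: 8.28
eef_pos: [0.5149, -0.079, 0.2464]
ee_rot: [-3.138, -0.002, -1.246]
force: [0.9, -2.0, 9.4]
width: 0.0401
```

>>> move_arm(deltas=[[-0.32, 0.95, 0, 0, 0, 0], [-0.32, 0.95, 0, 0, 0, 0], [-0.32, 0.95, 0, 0, 0, 0], [-0.32, 0.95, 0, 0, 0, 0], [-0.32, 0.95, 0, 0, 0, 0]])

```text
t: 8.7
eef_pos: [0.5133, -0.0744, 0.2464]
ee_rot: [-3.138, -0.002, -1.246]
force: [0.0, -2.8, 9.4]
width: 0.0403
```

>>> move_arm(deltas=[[-0.32, 0.95, 0, 0, 0, 0], [-0.32, 0.95, 0, 0, 0, 0], [-0.32, 0.95, 0, 0, 0, 0], [-0.32, 0.95, 0, 0, 0, 0], [-0.32, 0.95, 0, 0, 0, 0]])

```text
t: 9.12
eef_pos: [0.5117, -0.0696, 0.2464]
ee_rot: [-3.138, -0.002, -1.246]
force: [0.8, -1.9, 9.6]
width: 0.0399
```

>>> move_arm(deltas=[[-0.32, 0.95, 0, 0, 0, 0], [-0.32, 0.95, 0, 0, 0, 0], [-0.32, 0.95, 0, 0, 0, 0], [-0.32, 0.95, 0, 0, 0, 0], [-0.32, 0.95, 0, 0, 0, 0]])

```text
t: 9.53
eef_pos: [0.5101, -0.0649, 0.2464]
ee_rot: [-3.138, -0.002, -1.246]
force: [0.1, -3.0, 9.6]
width: 0.0398
```

Run:
```python
from h import *
a=cv2.resize(arm.grab_frame("scene")[100:280,240:490,::-1],None,fx=3.1,fy=3.1,interpolation=2)
cv2.imwrite("pics/s3.png",cv2.convertScaleAbs(a,alpha=1.5))
for _ in range(2): arm.grab_frame("scene");s=arm.get_state();print(s["force"],s["eef_pos"])
```

```text
[ 1.645794   -1.24704667  9.39649005] [ 0.51007733 -0.06476415  0.2463268 ]
[ 1.15508433 -1.57857554  9.95255098] [ 0.51009834 -0.06478671  0.24636619]
```

View pics/s3.png

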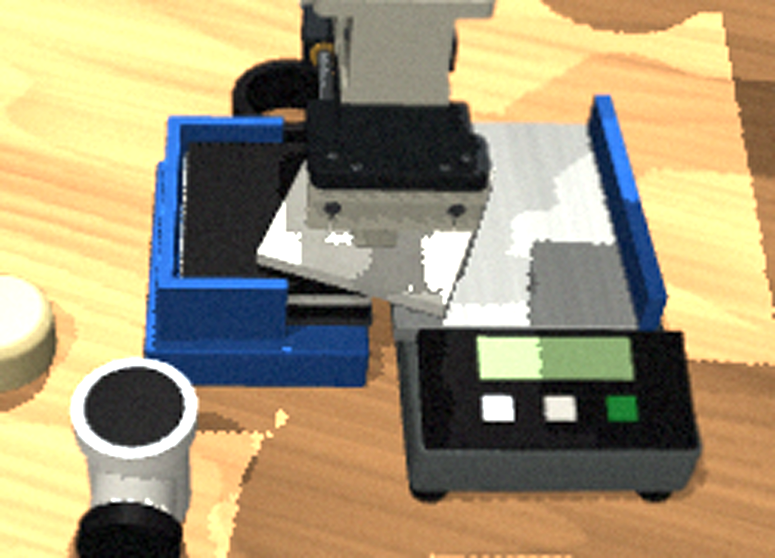

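```bash
cat > pose.py <<'E'
from h import *
np.set_printoptions(precision=3,suppress=True)
def corners(cam,z):
    f=arm.grab_frame(cam)
    for r in arm.masks_of("cover_top",cam)[:1]:
        m=r["pixels"].astype(np.uint8);c=max(cv2.findContours(m,0,2)[0],key=cv2.contourArea)
        print(cam,round(r["score"],2),m.sum()); h=cv2.approxPolyDP(c,3,True)[:,0]
        for p in h: print(p,onz(cam,p,z)[:2])
    return f
E
python3 - <<'E'
from pose import *
M=[];F=[]
for _ in range(4):
    arm.grab_frame("top");s=arm.get_state();M.append(s["moment"]);F.append(s["force"])
print(np.mean(M,0),np.mean(F,0),s["ee_rot"])
corners("scene",.065);f=corners("top",.065)
a=cv2.resize(f[170:335,205:405,::-1],None,fx=3.6,fy=3.6,interpolation=2);cv2.imwrite("pics/t3.png",cv2.convertScaleAbs(a,alpha=1.7))
E
```

```text
[-0.547  0.109 -0.01 ] [ 0.685 -1.45   9.712] [-3.138 -0.001 -1.246]
scene 0.72 1424
[337 154] [ 0.494 -0.11 ]
[323 184] [ 0.57  -0.109]
[381 202] [ 0.576 -0.012]
[391 176] [ 0.515 -0.011]
[370 174] [ 0.523 -0.044]
[357 180] [ 0.543 -0.06 ]
[339 170] [ 0.531 -0.095]
top 0.79 238
[282 275] [ 0.469 -0.009]
[285 281] [ 0.459 -0.014]
[298 280] [ 0.461 -0.036]
[296 271] [ 0.476 -0.032]
```

View pics/t3.png

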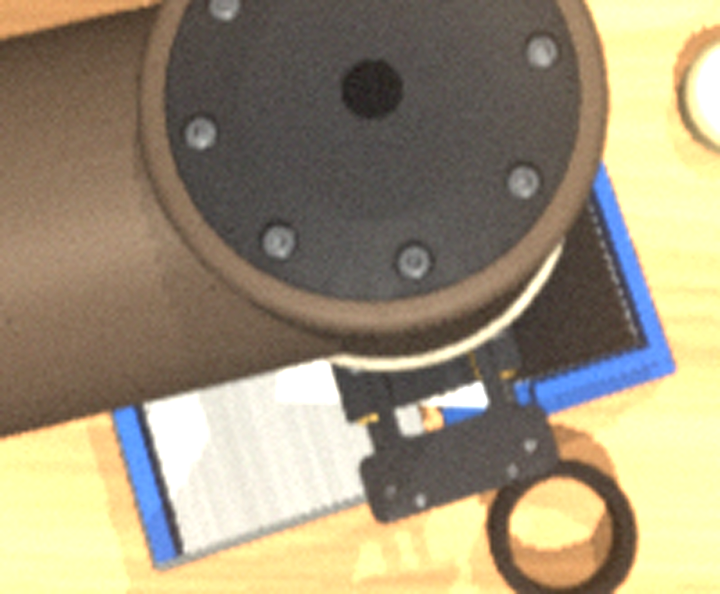

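The −x finger carried all the load (from the moment reading), so the cover yawed about −22°. I'll lift, tilt slightly so the +x finger presses instead, and drag it straight.

>>> move_arm(deltas=[[0, 0, 0, 0, 0, 0], [0, 0, 3, 0, 0, 0], [0, 0, 4, 0, 0, 0], [8.2, 2.7, 0, -0.24, 0.71, 0], [8.3, 2.8, 0, -0.24, 0.71, 0]])

```text
t: 10.5
eef_pos: [0.5257, -0.0592, 0.2522]
ee_rot: [3.115, -0.0, -1.247]
force: [0.1, -0.4, 0.7]
width: 0.0396
```

Run:
```python
from pose import *
M=[];F=[]
for _ in range(3):
    arm.grab_frame("top");s=arm.get_state();M.append(s["moment"]);F.append(s["force"])
print(np.mean(M,0),np.mean(F,0),s["ee_rot"],s["eef_pos"])
f=corners("scene",.065)
a=cv2.resize(f[100:280,240:490,::-1],None,fx=3.1,fy=3.1,interpolation=2);cv2.imwrite("pics/s4.png",cv2.convertScaleAbs(a,alpha=1.5))
```

```text
[ 0.059 -0.162 -0.005] [1.301 0.395 0.314] [ 3.115 -0.    -1.247] [ 0.526 -0.059  0.251]
scene 0.71 1050
[337 155] [ 0.497 -0.109]
[324 182] [ 0.565 -0.109]
[381 201] [ 0.574 -0.013]
[389 181] [ 0.528 -0.011]
[341 180] [ 0.552 -0.085]
```

View pics/s4.png

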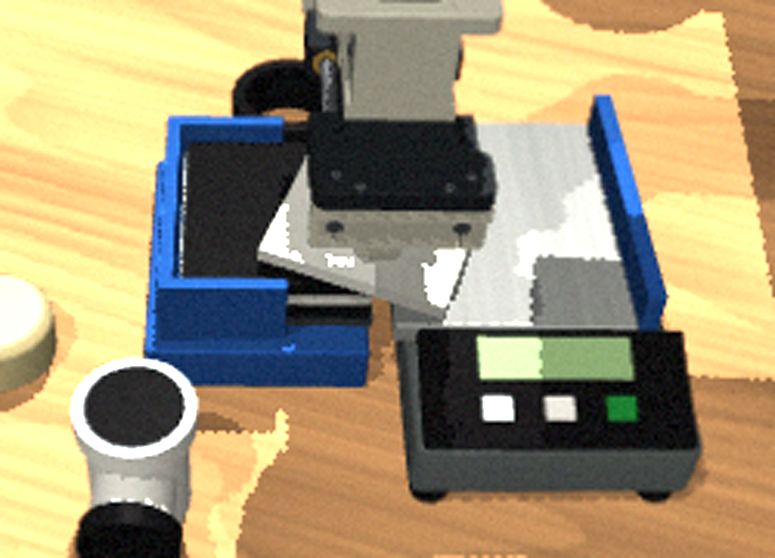

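>>> move_arm(deltas=[[0, 0, -2, 0, 0, 0], [0, 0, -1.5, 0, 0, 0], [0, 0, -0.5, 0, 0, 0], [0, 0, 0, 0, 0, 0], [0, 0, 0, 0, 0, 0]])

```text
t: 11.17
eef_pos: [0.5253, -0.0593, 0.2478]
ee_rot: [3.115, -0.0, -1.247]
force: [-0.7, 0.2, 0.6]
width: 0.0398
```

>>> move_arm(deltas=[[0, 0, -0.25, 0, 0, 0], [0, 0, -0.25, 0, 0, 0], [0, 0, -0.25, 0, 0, 0], [0, 0, 0, 0, 0, 0], [0, 0, 0, 0, 0, 0]])

```text
t: 11.58
eef_pos: [0.5254, -0.0593, 0.2473]
ee_rot: [3.116, -0.0, -1.247]
force: [-0.1, 0.8, 2.4]
width: 0.0397
```

>>> move_arm(deltas=[[0, 0, -0.25, 0, 0, 0], [0, 0, -0.25, 0, 0, 0], [0, 0, 0, 0, 0, 0], [0, 0, 0, 0, 0, 0], [0, 0, 0, 0, 0, 0]])

```text
t: 12.0
eef_pos: [0.5255, -0.0593, 0.247]
ee_rot: [3.116, -0.0, -1.247]
force: [-1.8, -0.6, 4.6]
width: 0.04
```

>>> move_arm(deltas=[[0, 0, -0.25, 0, 0, 0], [0, 0, -0.25, 0, 0, 0], [0, 0, 0, 0, 0, 0], [0, 0, 0, 0, 0, 0], [0, 0, 0, 0, 0, 0]])

```text
t: 12.42
eef_pos: [0.5256, -0.0594, 0.2468]
ee_rot: [3.116, -0.001, -1.246]
force: [-2.2, -1.1, 7.3]
width: 0.0397
```

>>> move_arm(deltas=[[0, 0, -0.1, 0, 0, 0], [-0.3, 0.95, 0, 0, 0, 0], [-0.3, 0.95, 0, 0, 0, 0], [-0.64, 1.9, 0, 0, 0, 0], [-0.64, 1.9, 0, 0, 0, 0]])

```text
t: 12.83
eef_pos: [0.5242, -0.0535, 0.2467]
ee_rot: [3.117, -0.001, -1.247]
force: [0.6, -0.9, 4.6]
width: 0.04
```

>>> move_arm(deltas=[[0, 0, -0.25, 0, 0, 0], [-0.32, 0.95, -0.25, 0, 0, 0], [-0.64, 1.9, -0.1, 0, 0, 0], [-0.64, 1.9, -0.1, 0, 0, 0], [-0.64, 1.9, -0.1, 0, 0, 0]])

```text
t: 13.25
eef_pos: [0.5221, -0.0468, 0.2461]
ee_rot: [3.118, -0.001, -1.246]
force: [0.0, -0.6, 6.6]
width: 0.0398
```

>>> move_arm(deltas=[[-0.64, 1.9, -0.1, 0, 0, 0], [-0.64, 1.9, -0.1, 0, 0, 0], [-0.64, 1.9, -0.1, 0, 0, 0], [-0.64, 1.9, -0.1, 0, 0, 0], [0, 0, 0, 0, 0, 0]])

```text
t: 13.67
eef_pos: [0.5194, -0.039, 0.2455]
ee_rot: [3.118, -0.0, -1.246]
force: [-0.5, 1.1, 5.9]
width: 0.0396
```

Run:
```python
from pose import *
f=corners("scene",.065)
s=arm.get_state();print(s["force"],s["moment"])
a=cv2.resize(f[100:280,240:490,::-1],None,fx=3.1,fy=3.1,interpolation=2);cv2.imwrite("pics/s5.png",cv2.convertScaleAbs(a,alpha=1.5))
```

```text
scene 0.97 1226
[347 142] [ 0.459 -0.102]
[337 188] [ 0.571 -0.085]
[398 199] [0.561 0.011]
[399 183] [0.527 0.005]
[369 186] [ 0.55  -0.039]
[353 181] [ 0.547 -0.066]
[353 148] [ 0.47  -0.088]
[-0.327  1.435  7.262] [0.459 0.006 0.042]
```

>>> move_arm(deltas=[[-0.9, 1.8, -0.2, 0, 0, 0], [-0.9, 1.8, -0.15, 0, 0, 0], [-0.9, 1.8, -0.1, 0, 0, 0], [-0.9, 1.8, -0.1, 0, 0, 0], [-0.9, 1.8, -0.1, 0, 0, 0]])

```text
t: 14.18
eef_pos: [0.515, -0.0302, 0.245]
ee_rot: [3.118, -0.001, -1.246]
force: [0.3, -0.6, 7.1]
width: 0.0401
```

>>> move_arm(deltas=[[-0.9, 1.8, -0.1, 0, 0, 0], [-0.9, 1.8, -0.1, 0, 0, 0], [-0.9, 1.8, -0.1, 0, 0, 0], [0, 0, 0, 0, 0, 0], [0, 0, 0, 0, 0, 0]])

```text
t: 14.6
eef_pos: [0.5122, -0.0246, 0.2447]
ee_rot: [3.118, -0.0, -1.246]
force: [-0.5, 0.7, 7.7]
width: 0.0401
```

Run:
```python
from pose import *
f=corners("scene",.063)
s=arm.get_state();print(s["force"],s["moment"])
```

```text
scene 0.72 1430
[350 144] [ 0.46  -0.097]
[347 190] [ 0.568 -0.07 ]
[410 195] [0.545 0.027]
[408 183] [0.52  0.019]
[379 185] [ 0.54  -0.024]
[367 181] [ 0.538 -0.045]
[364 145] [ 0.454 -0.073]
[-0.481  1.009  7.871] [0.436 0.083 0.046]
```

>>> move_arm(deltas=[[-0.8, 1.85, -0.1, 0, 0, 0], [-0.8, 1.85, -0.05, 0, 0, 0], [-0.8, 1.85, -0.05, 0, 0, 0], [-0.8, 1.85, -0.05, 0, 0, 0], [-0.8, 1.85, -0.05, 0, 0, 0]])

```text
t: 15.12
eef_pos: [0.5083, -0.0155, 0.2444]
ee_rot: [3.118, -0.001, -1.246]
force: [-0.1, -1.2, 6.7]
width: 0.0399
```

Run:
```python
from pose import *
f=corners("scene",.063)
s=arm.get_state();print(s["force"],s["moment"])
a=cv2.resize(f[100:280,240:490,::-1],None,fx=3.1,fy=3.1,interpolation=2);cv2.imwrite("pics/s6.png",cv2.convertScaleAbs(a,alpha=1.5))
```

```text
scene 0.81 1497
[353 143] [ 0.455 -0.092]
[354 192] [ 0.568 -0.058]
[416 195] [0.542 0.036]
[414 183] [0.516 0.028]
[374 182] [ 0.536 -0.034]
[369 145] [ 0.451 -0.064]
[-0.286 -0.251  7.29 ] [0.156 0.016 0.026]
```

View pics/s6.png

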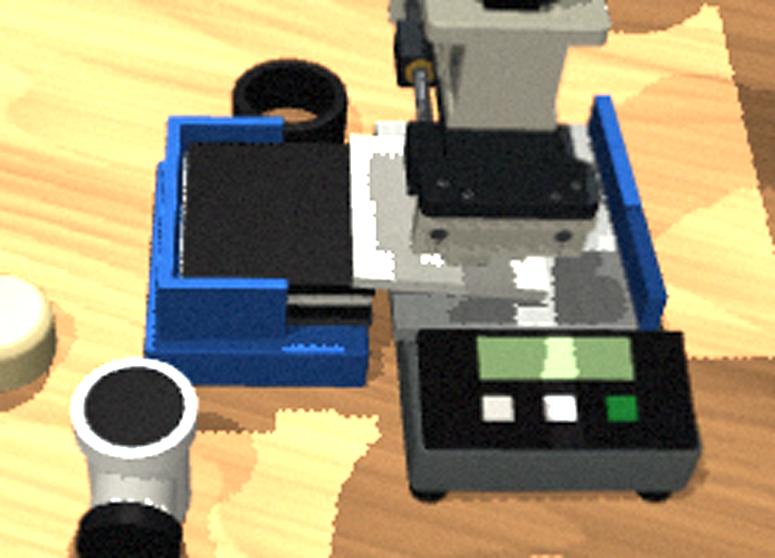

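>>> move_arm(deltas=[[-0.7, 1.9, -0.1, 0, 0, 0], [-0.7, 1.9, -0.05, 0, 0, 0], [-0.7, 1.9, -0.05, 0, 0, 0], [-0.7, 1.9, -0.05, 0, 0, 0], [0, 0, 0, 0, 0, 0]])

```text
t: 15.63
eef_pos: [0.5054, -0.0078, 0.2441]
ee_rot: [3.118, -0.0, -1.246]
force: [0.3, 1.1, 7.4]
width: 0.0398
```

Run:
```python
from pose import *
f=corners("scene",.062)
s=arm.get_state();print(s["force"],s["moment"],s["eef_pos"])
a=cv2.resize(f[100:280,240:490,::-1],None,fx=3.1,fy=3.1,interpolation=2);cv2.imwrite("pics/s7.png",cv2.convertScaleAbs(a,alpha=1.5))
```

```text
scene 0.74 1519
[355 146] [ 0.461 -0.087]
[360 192] [ 0.564 -0.049]
[421 194] [0.536 0.043]
[419 183] [0.513 0.036]
[380 182] [ 0.532 -0.025]
[375 146] [ 0.449 -0.054]
[-0.535  0.511  8.827] [ 0.132 -0.022  0.01 ] [ 0.505 -0.008  0.244]
```

>>> move_arm(deltas=[[-0.64, 1.9, 0, 0, 0, 0], [-0.64, 1.9, 0, 0, 0, 0], [-0.64, 1.9, 0, 0, 0, 0], [0, 0, 0, 0, 0, 0], [0, 0, 0, 0, 0, 0]])

```text
t: 16.15
eef_pos: [0.5025, -0.0023, 0.243]
ee_rot: [3.115, 0.0, -1.247]
force: [0.2, -0.5, 0.6]
width: 0.0401
```

>>> move_arm(deltas=[[0, 0, -0.3, 0, 0, 0], [0, 0, -0.3, 0, 0, 0], [0, 0, -0.3, 0, 0, 0], [0, 0, 0, 0, 0, 0], [0, 0, 0, 0, 0, 0]])

```text
t: 16.57
eef_pos: [0.5028, -0.0024, 0.2423]
ee_rot: [3.115, -0.0, -1.247]
force: [0.0, -0.2, -0.5]
width: 0.0396
```

Run:
```python
from pose import *
f=corners("scene",.062)
s=arm.get_state();print(s["force"],s["moment"],s["eef_pos"])
```

```text
scene 0.94 1605
[359 146] [ 0.458 -0.08 ]
[363 195] [ 0.569 -0.043]
[425 194] [0.534 0.049]
[423 183] [0.51  0.042]
[384 183] [ 0.532 -0.018]
[379 147] [ 0.449 -0.047]
[-0.974 -0.46   0.395] [0.049 0.022 0.008] [ 0.503 -0.002  0.242]
```

>>> move_arm(deltas=[[0, 0, -0.3, 0, 0, 0], [0, 0, -0.3, 0, 0, 0], [0, 0, -0.3, 0, 0, 0], [0, 0, 0, 0, 0, 0], [0, 0, 0, 0, 0, 0]])

```text
t: 17.08
eef_pos: [0.5029, -0.0024, 0.2419]
ee_rot: [3.116, -0.0, -1.247]
force: [-1.9, -0.1, 5.3]
width: 0.0398
```

>>> move_arm(deltas=[[0, 0, -0.3, 0, 0, 0], [0, 0, -0.3, 0, 0, 0], [0, 0, -0.3, 0, 0, 0], [0, 0, 0, 0, 0, 0], [0, 0, 0, 0, 0, 0]])

```text
t: 17.5
eef_pos: [0.5033, -0.0024, 0.2418]
ee_rot: [3.117, -0.001, -1.246]
force: [-3.1, -0.3, 11.5]
width: 0.0399
```

>>> move_arm(deltas=[[-0.3, 0.95, 0, 0, 0, 0], [-0.75, 1.9, 0, 0, 0, 0], [-0.75, 1.9, 0, 0, 0, 0], [-0.75, 1.9, 0, 0, 0, 0], [-0.75, 1.9, 0, 0, 0, 0]])

```text
t: 17.92
eef_pos: [0.5006, 0.0063, 0.2419]
ee_rot: [3.119, -0.001, -1.246]
force: [0.4, -2.4, 7.9]
width: 0.04
```

>>> move_arm(deltas=[[-0.75, 1.9, 0, 0, 0, 0], [-0.75, 1.9, 0, 0, 0, 0], [-0.75, 1.9, 0, 0, 0, 0], [0, 0, 0, 0, 0, 0], [0, 0, 0, 0, 0, 0]])

```text
t: 18.33
eef_pos: [0.4982, 0.0122, 0.2418]
ee_rot: [3.119, -0.001, -1.246]
force: [0.4, 0.3, 8.6]
width: 0.0399
```

Run:
```python
from pose import *
f=corners("scene",.063)
s=arm.get_state();print(s["force"],s["moment"],s["eef_pos"])
```

```text
scene 0.96 1839
[360 151] [ 0.472 -0.075]
[374 198] [ 0.57  -0.025]
[433 192] [0.526 0.061]
[431 184] [0.509 0.055]
[394 183] [ 0.527 -0.003]
[394 165] [ 0.486 -0.012]
[388 148] [ 0.447 -0.031]
[-0.766 -0.266  8.91 ] [0.072 0.123 0.026] [0.498 0.012 0.242]
```

>>> move_arm(deltas=[[0, 0, 2, 0, 0, 0], [0, 0, 4, 0, 0, 0], [-2, -10, 0, 0.48, -1.42, 0], [-2, -10, 0, 0.48, -1.42, 0], [0, 0, 0, 0, 0, 0]])

```text
t: 18.85
eef_pos: [0.4923, -0.0092, 0.2465]
ee_rot: [-3.115, 0.0, -1.248]
force: [-0.3, 0.7, 0.8]
width: 0.04
```

>>> move_arm(deltas=[[0, 0, -2, 0, 0, 0], [0, 0, -1.5, 0, 0, 0], [0, 0, -0.5, 0, 0, 0], [0, 0, 0, 0, 0, 0], [0, 0, 0, 0, 0, 0]])

```text
t: 19.27
eef_pos: [0.4934, -0.0079, 0.2424]
ee_rot: [-3.116, 0.0, -1.246]
force: [-0.2, -0.2, 0.1]
width: 0.0399
```

>>> move_arm(deltas=[[0, 0, -0.3, 0, 0, 0], [0, 0, -0.3, 0, 0, 0], [0, 0, -0.3, 0, 0, 0], [0, 0, 0, 0, 0, 0], [0, 0, 0, 0, 0, 0]])

```text
t: 19.68
eef_pos: [0.4934, -0.008, 0.242]
ee_rot: [-3.115, 0.0, -1.247]
force: [-1.7, 0.9, 4.4]
width: 0.0401
```

>>> move_arm(deltas=[[0, 0, -0.25, 0, 0, 0], [0, 0, -0.25, 0, 0, 0], [0, 0, 0, 0, 0, 0], [0, 0, 0, 0, 0, 0], [0, 0, 0, 0, 0, 0]])

```text
t: 20.1
eef_pos: [0.4935, -0.0081, 0.2419]
ee_rot: [-3.115, -0.0, -1.246]
force: [-2.7, 0.7, 9.1]
width: 0.0401
```

Drag about 14 mm, with a small −x component.

>>> move_arm(deltas=[[-0.3, 0.95, -0.15, 0, 0, 0], [-0.75, 1.9, 0, 0, 0, 0], [-0.75, 1.9, 0, 0, 0, 0], [-0.75, 1.9, 0, 0, 0, 0], [-0.75, 1.9, 0, 0, 0, 0]])

```text
t: 20.52
eef_pos: [0.4908, 0.0005, 0.242]
ee_rot: [-3.113, -0.001, -1.246]
force: [0.9, -1.8, 6.3]
width: 0.0396
```

>>> move_arm(deltas=[[-0.75, 1.9, 0, 0, 0, 0], [-0.75, 1.9, 0, 0, 0, 0], [-0.75, 1.9, 0, 0, 0, 0], [0, 0, 0, 0, 0, 0], [0, 0, 0, 0, 0, 0]])

```text
t: 20.93
eef_pos: [0.4884, 0.0063, 0.2419]
ee_rot: [-3.113, -0.0, -1.246]
force: [-0.1, 0.7, 7.8]
width: 0.0402
```

Run:
```python
from pose import *
f=corners("scene",.063)
s=arm.get_state();print(s["force"],s["moment"],s["eef_pos"])
```

```text
scene 0.57 1738
[369 150] [ 0.464 -0.061]
[376 196] [ 0.565 -0.023]
[438 194] [0.528 0.069]
[433 179] [0.497 0.056]
[403 184] [0.525 0.012]
[394 178] [ 0.516 -0.005]
[388 148] [ 0.447 -0.031]
[0.534 0.182 8.659] [ 0.061  0.497 -0.021] [0.488 0.006 0.242]
```

>>> move_arm(deltas=[[-0.6, 1.4, 0, 0, 0, 0], [-0.75, 1.9, 0, 0, 0, 0], [-0.6, 1.4, 0, 0, 0, 0], [0, 0, 0, 0, 0, 0], [0, 0, 0, 0, 0, 0]])

```text
t: 21.45
eef_pos: [0.4865, 0.011, 0.242]
ee_rot: [-3.113, -0.0, -1.246]
force: [0.2, -0.1, 7.4]
width: 0.0398
```

>>> move_arm(deltas=[[0, 0, 2, 0, 0, 0], [0, 0, 12, 0, 0, 0], [5, -15, 10, -0.24, 0.71, 0], [5, -15, 0, -0.24, 0.71, 0], [4, -12, 0, 0, 0, 0]])

```text
t: 21.87
eef_pos: [0.5002, -0.0317, 0.2656]
ee_rot: [-3.141, 0.0, -1.246]
force: [0.0, 0.1, -0.1]
width: 0.0399
```

Run:
```python
from pose import *
f=corners("scene",.063);corners("top",.063)
s=arm.get_state();print(s["force"],s["ee_rot"],s["eef_pos"])
a=cv2.resize(f[100:280,240:490,::-1],None,fx=3.1,fy=3.1,interpolation=2);cv2.imwrite("pics/s8.png",cv2.convertScaleAbs(a,alpha=1.5))
```

```text
scene 0.97 1920
[427 149] [0.426 0.034]
[419 166] [0.474 0.029]
[394 165] [ 0.486 -0.012]
[390 172] [ 0.505 -0.014]
[379 172] [ 0.511 -0.032]
[374 165] [ 0.497 -0.044]
[378 195] [ 0.562 -0.021]
[437 196] [0.532 0.068]
top 0.76 473
[250 283] [0.455 0.045]
[255 303] [0.422 0.035]
[281 294] [ 0.438 -0.008]
[274 284] [0.454 0.004]
[260 280] [0.46  0.028]
[-0.222 -0.528  0.174] [ 3.141  0.    -1.248] [ 0.5   -0.031  0.265]
```

View pics/s8.png

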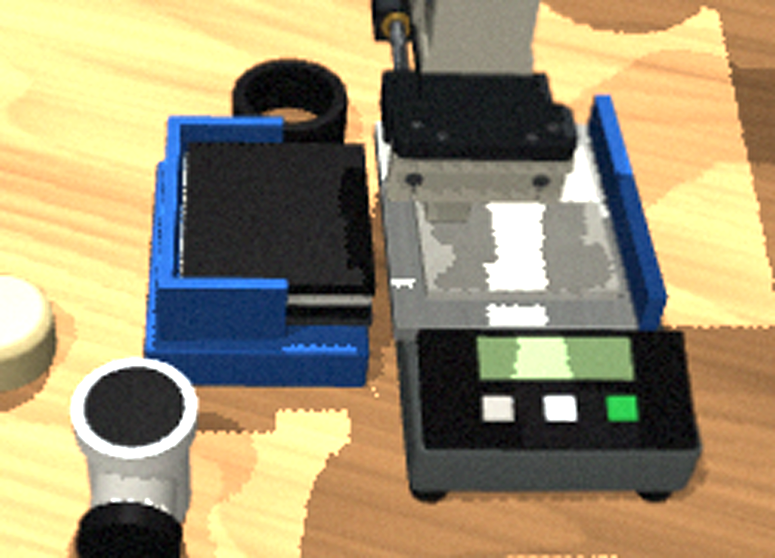

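>>> move_arm(deltas=[[5, -11, 0, 0, 0, 0], [5, -11.5, 0, 0, 0, 0], [0, 0, -8, 0, 0, 0], [0, 0, -8, 0, 0, 0], [0, 0, 0, 0, 0, 0]])

```text
t: 22.48
eef_pos: [0.5086, -0.0533, 0.247]
ee_rot: [3.138, 0.001, -1.247]
force: [-0.9, 0.3, -0.3]
width: 0.0397
```

Run:
```python
from pose import *
s=arm.get_state();print(s["force"],s["ee_rot"],s["eef_pos"])
f=corners("scene",.063)
a=cv2.resize(f[125:225,330:465,::-1],None,fx=5.8,fy=5.8,interpolation=2);cv2.imwrite("pics/s9.png",cv2.convertScaleAbs(a,alpha=1.4))
```

```text
[-0.872  0.251 -0.293] [ 3.138  0.001 -1.247] [ 0.509 -0.053  0.247]
scene 0.67 2077
[375 178] [ 0.527 -0.034]
[379 196] [ 0.563 -0.019]
[439 194] [0.527 0.071]
[425 147] [0.422 0.03 ]
[406 147] [ 0.434 -0.002]
[407 162] [0.471 0.007]
[400 176] [0.508 0.003]
[378 174] [ 0.516 -0.032]
```

View pics/s9.png

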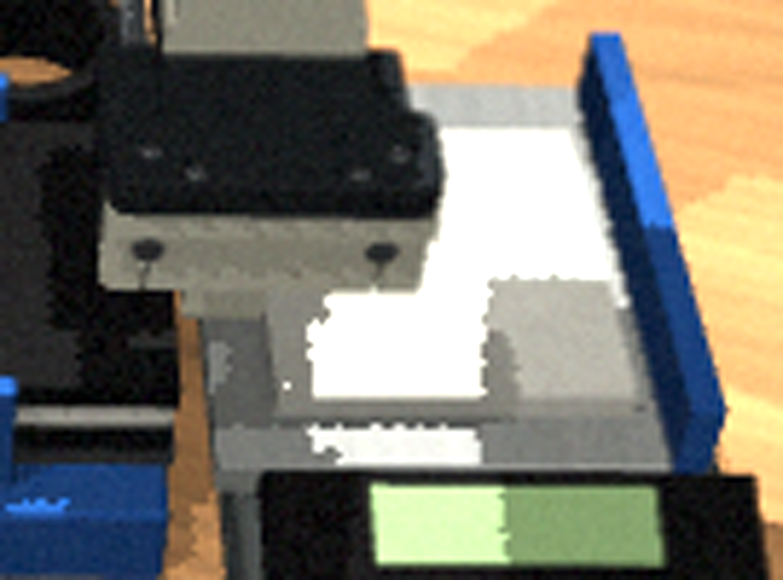

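Run:
```python
from pose import *
def S(x,y,z):
    p=onz("scene",(330+(x+.5)/5.8-.5,125+(y+.5)/5.8-.5),z)[:2]-[.5264,-.1149];return 1000*np.array([p@[.948,.319],p@[-.319,.948]])
for n,a in dict(ffront=(268,318,.0685),fback=(190,310,.0685),tr1=(268,325,.0629),tr2=(282,408,.0629),lead=(650,408,.0629),rail1=(672,462,.055),rail2=(640,330,.055),stack1=(178,400,.060),stack2=(172,320,.06),pan1=(203,330,.055),pan2=(218,468,.055)).items(): print(n,S(*a))
```

```text
ffront [34.698 76.261]
fback [31.994 54.756]
tr1 [31.9   77.062]
tr2 [63.405 78.422]
lead [ 61.595 179.573]
rail1 [ 74.203 185.107]
rail2 [ 23.976 185.109]
stack1 [58.256 50.663]
stack2 [27.589 50.632]
pan1 [26.454 59.862]
pan2 [78.419 60.768]
```

>>> move_arm(deltas=[[0.6, -1.9, 0, 0, 0, 0], [0, 0, 0, 0, 0, 0], [0, 0, -1, 0, 0, 0], [0, 0, -2, 0, 0, 0], [0, 0, 0, 0, 0, 0]])

```text
t: 23.0
eef_pos: [0.5102, -0.0556, 0.2458]
ee_rot: [3.141, 0.0, -1.247]
force: [0.2, 0.4, -0.1]
width: 0.0399
```

>>> move_arm(deltas=[[0, 0, -1, 0, 0, 0], [0, 0, -1, 0, 0, 0], [0, 0, -0.5, 0, 0, 0], [0, 0, 0, 0, 0, 0], [0, 0, 0, 0, 0, 0]])

```text
t: 23.42
eef_pos: [0.5104, -0.0556, 0.2435]
ee_rot: [3.141, -0.0, -1.247]
force: [0.9, -0.4, -0.3]
width: 0.0398
```

>>> move_arm(deltas=[[0, 0, -0.5, 0, 0, 0], [0, 0, -0.5, 0, 0, 0], [0, 0, -0.5, 0, 0, 0], [0, 0, 0, 0, 0, 0], [0, 0, 0, 0, 0, 0]])

```text
t: 23.83
eef_pos: [0.5103, -0.0556, 0.242]
ee_rot: [3.141, -0.0, -1.247]
force: [-0.1, -1.1, -0.6]
width: 0.0397
```

>>> move_arm(deltas=[[0, 0, -0.5, 0, 0, 0], [0, 0, -0.5, 0, 0, 0], [0, 0, 0, 0, 0, 0], [0, 0, 0, 0, 0, 0], [0, 0, 0, 0, 0, 0]])

```text
t: 24.25
eef_pos: [0.5104, -0.0556, 0.2411]
ee_rot: [3.142, 0.0, -1.247]
force: [0.5, -0.2, -0.1]
width: 0.0399
```

>>> move_arm(deltas=[[0, 0, -0.5, 0, 0, 0], [0, 0, -0.5, 0, 0, 0], [0, 0, 0, 0, 0, 0], [0, 0, 0, 0, 0, 0], [0, 0, 0, 0, 0, 0]])

```text
t: 24.67
eef_pos: [0.5104, -0.0556, 0.2401]
ee_rot: [3.142, -0.0, -1.247]
force: [-0.2, 0.2, -0.3]
width: 0.04
```

>>> move_arm(deltas=[[0, 0, -0.5, 0, 0, 0], [0, 0, -0.5, 0, 0, 0], [0, 0, -0.5, 0, 0, 0], [0, 0, -0.5, 0, 0, 0], [0, 0, 0, 0, 0, 0]])

```text
t: 25.08
eef_pos: [0.5104, -0.0556, 0.2381]
ee_rot: [-3.142, -0.0, -1.247]
force: [-0.1, 0.5, 2.8]
width: 0.0401
```

>>> move_arm(deltas=[[0, 0, 0.7, 0, 0, 0], [0, 0, 0.3, 0, 0, 0], [-0.6, 1.9, 0, 0, 0, 0], [-0.6, 1.9, 0, 0, 0, 0], [-0.3, 0.9, 0, 0, 0, 0]])

```text
t: 25.5
eef_pos: [0.5088, -0.0506, 0.239]
ee_rot: [3.142, 0.0, -1.247]
force: [0.1, -0.2, -0.1]
width: 0.0398
```

>>> move_arm(deltas=[[-0.3, 0.9, -0.4, 0, 0, 0], [-0.3, 0.9, -0.4, 0, 0, 0], [-0.3, 0.9, -0.2, 0, 0, 0], [0, 0, 0, 0, 0, 0], [0, 0, 0, 0, 0, 0]])

```text
t: 25.92
eef_pos: [0.508, -0.0481, 0.238]
ee_rot: [-3.141, 0.0, -1.247]
force: [-0.7, -1.1, -0.0]
width: 0.0398
```

>>> move_arm(deltas=[[-0.3, 0.95, 0, 0, 0, 0], [-0.3, 0.95, 0, 0, 0, 0], [0, 0, 0, 0, 0, 0], [0, 0, 0, 0, 0, 0], [0, 0, 0, 0, 0, 0]])

```text
t: 26.33
eef_pos: [0.5073, -0.0462, 0.238]
ee_rot: [3.142, 0.0, -1.247]
force: [-0.3, -0.1, -0.1]
width: 0.0395
```

>>> move_arm(deltas=[[-0.2, 0.6, 0, 0, 0, 0], [-0.2, 0.6, 0, 0, 0, 0], [0, 0, 0, 0, 0, 0], [0, 0, 0, 0, 0, 0], [0, 0, 0, 0, 0, 0]])

```text
t: 26.75
eef_pos: [0.5069, -0.0451, 0.238]
ee_rot: [3.141, 0.0, -1.247]
force: [0.3, -0.1, 0.6]
width: 0.0401
```

>>> move_arm(deltas=[[-0.2, 0.6, 0, 0, 0, 0], [0, 0, 0, 0, 0, 0], [0, 0, 0, 0, 0, 0], [0, 0, 0, 0, 0, 0], [0, 0, 0, 0, 0, 0]])

```text
t: 27.17
eef_pos: [0.5067, -0.0445, 0.2381]
ee_rot: [3.142, 0.0, -1.247]
force: [-0.2, -0.5, -0.3]
width: 0.0399
```

>>> move_arm(deltas=[[-0.2, 0.6, 0, 0, 0, 0], [-0.2, 0.6, 0, 0, 0, 0], [0, 0, 0, 0, 0, 0], [0, 0, 0, 0, 0, 0], [0, 0, 0, 0, 0, 0]])

```text
t: 27.58
eef_pos: [0.5064, -0.0432, 0.2381]
ee_rot: [-3.142, 0.0, -1.247]
force: [0.9, -0.0, 0.7]
width: 0.0395
```

Run:
```python
from pose import *
F=[];M=[]
for _ in range(4):
    arm.grab_frame("scene");s=arm.get_state();F.append(s["force"]);M.append(s["moment"])
print(np.mean(F,0),np.mean(M,0),s["eef_pos"])
f=corners("scene",.063)
print([(r["xy"],r["score"]) for r in arm.spot_point("cover_top","scene")])
```

```text
[ 0.1   -0.379  0.281] [-0.07   0.12   0.005] [ 0.506 -0.043  0.238]
scene 0.76 1900
[380 185] [ 0.539 -0.023]
[382 196] [ 0.562 -0.014]
[442 197] [0.532 0.076]
[433 149] [0.423 0.044]
[410 148] [0.434 0.005]
[414 160] [0.462 0.018]
[409 177] [0.506 0.018]
[383 180] [ 0.527 -0.021]
[([331.0, 173.9], 0.57)]
```

>>> move_arm(deltas=[[-0.2, 0.6, 0, 0, 0, 0], [-0.2, 0.6, 0, 0, 0, 0], [0, 0, 0, 0, 0, 0], [0, 0, 0, 0, 0, 0], [0, 0, 0, 0, 0, 0]])

```text
t: 28.35
eef_pos: [0.506, -0.0421, 0.2381]
ee_rot: [-3.141, -0.0, -1.247]
force: [0.1, -1.4, -0.2]
width: 0.0401
```

>>> move_arm(deltas=[[-0.2, 0.6, 0, 0, 0, 0], [-0.2, 0.6, 0, 0, 0, 0], [0, 0, 0, 0, 0, 0], [0, 0, 0, 0, 0, 0], [0, 0, 0, 0, 0, 0]])

```text
t: 28.77
eef_pos: [0.5059, -0.0411, 0.2384]
ee_rot: [-3.141, -0.001, -1.246]
force: [1.8, -5.3, 2.8]
width: 0.0397
```

>>> move_arm(deltas=[[-0.15, 0.5, 0, 0, 0, 0], [0, 0, 0, 0, 0, 0], [0, 0, 0, 0, 0, 0], [0, 0, 0, 0, 0, 0], [0, 0, 0, 0, 0, 0]])

```text
t: 29.18
eef_pos: [0.5058, -0.0408, 0.2386]
ee_rot: [-3.141, -0.001, -1.246]
force: [2.3, -7.3, 2.6]
width: 0.0398
```

Run:
```python
from pose import *
F=[];M=[]
for _ in range(4):
    f=arm.grab_frame("scene");s=arm.get_state();F.append(s["force"]);M.append(s["moment"])
print(np.mean(F,0),np.mean(M,0),s["eef_pos"],s["ee_rot"])
```

```text
[ 2.341 -7.37   2.375] [-2.699 -0.733  0.144] [ 0.506 -0.041  0.239] [-3.141 -0.001 -1.246]
```

>>> move_arm(deltas=[[0.3, -1, 0, 0, 0, 0], [0.6, -1.9, 0, 0, 0, 0], [0.6, -1.9, 0, 0, 0, 0], [0, 0, 3, 0, 0, 0], [0, 0, 10, 0, 0, 0]])

```text
t: 29.8
eef_pos: [0.5062, -0.0453, 0.2501]
ee_rot: [3.139, 0.001, -1.247]
force: [-0.1, 0.0, 0.0]
width: 0.0399
```

>>> move_arm(deltas=[[0, 0, 30, 0, 0, 0], [0, 0, 30, 0, 0, 0], [5, -25, 20, 0, 0, 0], [5, -35, 0, 0, 0, 0], [5, -35, 0, 0, 0, 0]])

```text
t: 30.22
eef_pos: [0.5225, -0.1405, 0.3341]
ee_rot: [-3.137, -0.001, -1.244]
force: [0.4, 0.1, -0.2]
width: 0.0398
```

>>> move_arm(deltas=[[0, -38, 0, 0, 0, 0], [0, -38, 0, 0, 0, 0], [0, -38, 0, 0, 0, 0], [0, -38, 0, 0, 0, 0], [0, -20, 0, 0, 0, 0]])

```text
t: 30.63
eef_pos: [0.5215, -0.3154, 0.3318]
ee_rot: [-3.141, -0.001, -1.248]
force: [1.1, 0.5, 1.0]
width: 0.0399
```

Run:
```python
from pose import *
f=corners("top",.063)
a=cv2.resize(f[170:335,205:405,::-1],None,fx=3.6,fy=3.6,interpolation=2);cv2.imwrite("pics/t10.png",cv2.convertScaleAbs(a,alpha=1.3))
corners("scene",.063);print(arm.get_state()["eef_pos"])
```

```text
scene 0.65 2972
[377 148] [ 0.454 -0.049]
[383 196] [ 0.561 -0.013]
[444 195] [0.526 0.078]
[431 148] [0.421 0.04 ]
[ 0.522 -0.313  0.331]
```

View pics/t10.png

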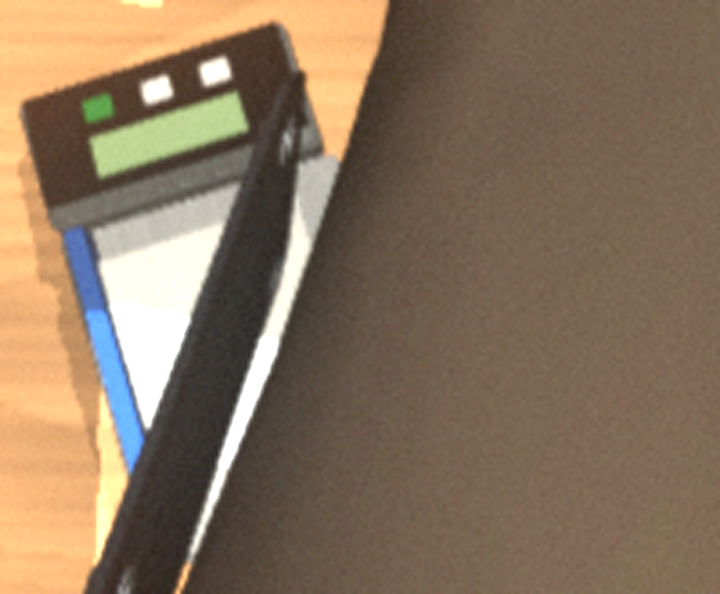

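>>> move_arm(deltas=[[-10, -38, 0, 0, 0, 0], [-10, -38, 0, 0, 0, 0], [-10, -38, 0, 0, 0, 0], [-10, -38, 0, 0, 0, 0], [-10, -38, 0, 0, 0, 0]])

```text
t: 31.25
eef_pos: [0.472, -0.5023, 0.332]
ee_rot: [-3.141, -0.0, -1.245]
force: [1.6, 0.8, 0.1]
width: 0.0395
```

>>> move_arm(deltas=[[-20, -35, 5, 0, 0, 0], [-20, -35, 5, 0, 0, 0], [-20, -35, 5, 0, 0, 0], [0, 0, 0, 0, 0, 0], [0, 0, 0, 0, 0, 0]])

```text
t: 31.67
eef_pos: [0.411, -0.6079, 0.3464]
ee_rot: [-3.141, -0.0, -1.249]
force: [-0.2, 0.9, 0.0]
width: 0.0395
```

Run:
```python
from pose import *
print(arm.get_state()["eef_pos"])
for cam in("top","scene"):
  f=corners(cam,.063)
  # leading-edge fit from the mask: contour line fits of each side
  r=arm.masks_of("cover_top",cam)[0];m=r["pixels"].astype(np.uint8)
  c=max(cv2.findContours(m,0,1)[0],key=cv2.contourArea)[:,0]
  P=np.array([onz(cam,p,.063)[:2] for p in c])-[.5264,-.1149]
  Q=1000*P@np.array([[.948,-.319],[.319,.948]])
  cx=(Q.min(0)+Q.max(0))/2
  for nm,sel,ax in(("trail",(Q[:,1]<cx[1]-35)&(abs(Q[:,0]-cx[0])<42),1),("lead",(Q[:,1]>cx[1]+35)&(abs(Q[:,0]-cx[0])<42),1)):
    k=np.polyfit(Q[sel,0],Q[sel,1],1);print(cam,nm,"deg",np.degrees(np.arctan(k[0])),"s",np.polyval(k,0),"xrange",Q[:,0].min(),Q[:,0].max())
  if cam=="top":
    # sample profile across rail: print colours
    for x in(-40,-15,10,35):
      row=[]
      for s in range(170,200,2):
        w=np.array([.5264,-.1149])+x/1000*np.array([.948,.319])+s/1000*np.array([-.319,.948])
        u=proj("top",[*w,.063]);row.append(f[int(round(u[1])),int(round(u[0]))].tolist())
      print(x,row)
for t in("tee","collar","endcap","cover_2"): print(t,[(np.round(r["xy"]),round(r["score"],2)) for r in arm.spot_in(t,"top")[:2]])
```

```text
[ 0.411 -0.608  0.346]
top 0.92 3802
[286 226] [ 0.553 -0.013]
[232 244] [0.521 0.079]
[249 303] [0.422 0.045]
[305 286] [ 0.452 -0.048]
top trail deg 1.018778394222948 s 86.342785689926 xrange -51.54121929181568 59.3059723029234
top lead deg 1.8717758124542974 s 184.83837525269863 xrange -51.54121929181568 59.3059723029234
-40 [[124, 121, 110], [120, 118, 107], [126, 122, 111], [121, 117, 107], [123, 120, 108], [125, 120, 111], [124, 118, 109], [100, 98, 92], [45, 47, 52], [40, 50, 74], [37, 50, 79], [38, 50, 81], [40, 51, 81], [45, 50, 72], [56, 51, 46]]
-15 [[126, 120, 110], [124, 119, 110], [127, 124, 111], [124, 121, 112], [127, 120, 110], [127, 123, 112], [127, 122, 112], [98, 92, 86], [56, 52, 56], [42, 49, 71], [40, 51, 83], [40, 54, 84], [43, 53, 85], [43, 48, 65], [52, 48, 47]]
10 [[126, 120, 110], [127, 122, 112], [127, 123, 111], [123, 119, 109], [128, 122, 112], [127, 121, 110], [127, 121, 108], [106, 102, 94], [58, 58, 60], [38, 43, 60], [41, 49, 77], [42, 50, 81], [43, 53, 83], [39, 50, 77], [53, 50, 45]]
35 [[119, 115, 105], [126, 118, 109], [127, 121, 109], [124, 118, 107], [127, 120, 108], [125, 119, 109], [124, 117, 107], [109, 104, 95], [56, 54, 57], [40, 44, 62], [41, 52, 79], [44, 54, 82], [47, 57, 84], [44, 54, 81], [46, 53, 72]]
scene 0.89 2913
[377 148] [ 0.454 -0.049]
[383 195] [ 0.559 -0.013]
[443 195] [0.527 0.077]
[432 148] [0.421 0.042]
scene trail deg 0.5495307324815337 s 84.1908377941994 xrange -51.23945691333635 65.5917825324694
scene lead deg 0.548583989955763 s 183.27997297506042 xrange -51.23945691333635 65.5917825324694
tee [(array([349., 150.]), 0.72), (array([373., 241.]), 0.72)]
collar [(array([375., 316.]), 0.63), (array([263., 232.]), 0.42)]
endcap [(array([409., 197.]), 0.94)]
cover_2 [(array([346., 243.]), 0.69)]
```

Run:
```python
from pose import *
f=arm.grab_frame("top")
for r in arm.masks_of("collar","top")[:2]: print(r["xy"],r["score"],r["pixels"].sum())
g=cv2.imread("pics/top0.png",0);h=cv2.cvtColor(f,cv2.COLOR_RGB2GRAY)
for nm,(x0,x1,y0,y1) in dict(collar=(332,392,290,345),tee=(330,375,120,180),endcap=(390,432,175,220)).items():
    R=cv2.matchTemplate(h[y0-15:y1+15,x0-15:x1+15],g[y0:y1,x0:x1],cv2.TM_CCOEFF_NORMED);_,v,_,p=cv2.minMaxLoc(R);print(nm,v,np.array(p)-15)
```

```text
[368.4, 329.9] 0.89 763
collar 0.9952762722969055 [0 0]
tee 0.8512023091316223 [0 0]
endcap 0.36608022451400757 [0 0]
```

```bash
python3 -c "
from station import arm
print(arm.job_done())"
```

```text
the job is handed in; nothing more can be done
None
```

The top cover is on the pan, pushed up against the stop rail, and the job is handed in at about 32 s of the 61 s allowed. No verdict was reported.

**How it went:**
- **First drag:** only the −x finger carried load at first, so the cover turned about 22° as it crossed. I straightened it by dragging with one finger at a time.
- **Bridging:** from the pictures the cover lay across stack edge and pan for several seconds.
- **Pushing up:** I squared it against the rail by pushing its trailing edge with both fingers.
- **Forces:** the highest wrist reading while pressing down was about 11.5 N. The final push against the rail was about 7.7 N. Forces were only read between moves.

**Last checks, arm withdrawn and touching nothing:**
- **Rail:** at four places along the rail the cover runs straight into the rail face, with no gap visible and the same profile at each.
- **Square:** its edges measure 0.5° to 1.9° from my estimate of the cover's starting angle, and I know the scale's angle only to about 1°. So squareness rests on the even rail contact.
- **Along the rail:** it lies about 7 mm from the pan's middle.
- **Fittings:** picture matching finds the collar unmoved. The tee matched less cleanly (0.85), also with no shift. The end cap's match was poor (0.37), but the detector put it within about 2 pixels of its place in the first picture. One detection of the collar was 14 pixels off, but the match showed no movement.
- **Stack:** the detector's position for cover_2 is consistent with it lying in the stack. I did not measure its shift to the millimetre, nor check covers 3 and 4 separately. On the way down behind the cover, the fingers probably touched cover_2's edge at about 3 N.

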